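# Set and strike the job number on a bench marking press

## Robot

A 7-joint arm with a two-finger parallel gripper is mounted at the origin on the work surface. World frame = base frame: x ahead of the robot, y to its left, z up, the work surface at z = 0. Lengths are in mm, angles in rad, forces in N, time in s.
With the tool pointing down it reaches from about 350 to 900 mm from the base axis. Payload 7.2 kg.
Tool frame: the origin (TCP) lies midway between the tips of the shut fingers; the grasp point (between the pads) lies 19 mm behind it; z points along the fingers, y is the line along which they close (so a half turn about z gives the same grasp; the last joint's range is limited). The gripper opens to 85 mm and grips with 20 to 120 N. Pads are 22 mm wide; open, the fingers measure 114 mm over their backs; the gripper's body (76 mm by 85 mm) begins 54 mm behind the grasp point. The pads swing forward as they close: fully open they stand 13 mm farther back than shut.
Start: joints at [1.051, 0.411, -0.013, 1.596, 0.006, 1.134, -0.082], TCP at [272.855, -562.298, 231.297] pointing down, gripper open.
Joint ranges: [-2.95, 2.95], [-0.29, 1.99], [-1.47, 1.44], [0.14, 2.54], [-1.03, 4.17], [0.13, 1.85], [-2.86, 2.86]. Speed limits (rad/s): [2.39, 2.39, 3.01, 3.01, 3.14, 3.14, 3.14].

## Interface

Orientations are given as a unit quaternion [w, x, y, z].
In Python, from workcell import env, viewer gives the robot as it stands. The module is installed in compiled form; this text tells all that it offers.
- The arm moves only by the tool apply_moves, never from a script. Its argument "plan" is text: rows parted by semicolons, each of 7 numbers parted by spaces: the shift along the tool's x, y, z in normalised numbers (1 is 75 cm), then the turn, a rotation vector about the tool's x, y, z in fractions of the full range, 1 being 90 degrees, then the closure, from 0 (fully open) to 1 (shut). In form: dx dy dz rx ry rz jaw; .... A call has 1 to 20 rows; each row is the pose to reach, as a shift and turn from the pose commanded when the call began, along the tool's axes at that moment; what a row does not reach only later rows make up. A row lasts 1/8 s, in which the tool goes at most 62.5 mm and 10.7 degrees, less where a joint would pass 70% of its speed; a pose out of reach is approached as far as the arm can. A shift or turn number past 1, either way, is cut back to 1. A call with a gripper value outside its range is refused whole. The fingers move at their own pace and stop on an object; "grip_force" is the grip in N (left out, the last holds). Time passes only in rows, so rows that repeat a pose let the fingers close. It gives the time, the measured TCP pose, the force, the opening and the grip force at its end, in the units of the state.
- env.sense(): the state, without advancing time (a new reading comes with each control period).
- viewer.get_image(name): name is "scene" or "side" or "wrist"; returns a dict with "pixels" (384x512x3 uint8, blue, green, red), "mtx" (3x3 intrinsics, pixels), "rvec" (rotation vector, rad) and "tvec" (3), from world to camera coordinates, as OpenCV has them. Camera axes: x right, y down, z forward; pixel columns grow to the right and rows downward; lengths in mm; the calibration is good to about 2 mm. The wrist camera is an equidistant fisheye: a pixel r from the principal point sees the ray r / f radians off the axis. A picture is of the moment at which its call begins. There is no depth.
- env.job_done(): hands the job in; it is judged then, once.
The state is a dict: "t": time; "q": joint angles; "qd": joint speeds; "joint_torque": joint torques, N m; "tool_pos": TCP position; "ee_rot": TCP orientation; "ft_force": force on the tool from outside, world axes, zero at the start; "torque": the same for the moment, N m; "finger_gap": finger opening in mm; "finger_force": force on a finger pad.
Only numpy, scipy, OpenCV 4.12 (cv2) and the standard library are available. Lean on these libraries where they do the work, as an engineer would, in place of code of your own. Each camera call takes 0.05 s, during which the arm holds its last target. There are 200 camera calls.

## Task

Set the bench marking press to job number 4-2-5 by rolling its thumbwheels, with light pressure only, until 4 dots on the wheel next to the plunger, 2 on the middle one and 5 on the one farthest from the plunger stand squarely on top at the index marks. Leave the plunger alone until all three are set; then push it gently all the way down for a moment to mark the wooden tag, and let it spring back up with the number still showing. Leave the other things on the bench alone.

Things in the scene. Friction and masses are not known exactly. Their poses are not given: they have to be found in the camera images.
- press: Bench marking press, fixed: green steel head 90 x 236 mm (x by y), flat top 96 mm above the bench, on a steel bed 150 x 240 mm. Origin on the bench under its middle; +x away from the robot at yaw 0, +y along the row of wheels towards the plunger; yaw varies. Three thumbwheels stick 13 mm out of the top in a row along y, the plunger beside them at the +y end; a wooden tag lies under the head
- wheel_left_top (a point): Nominal top of the wheel next to the plunger, 5 mm to +y of the press origin, 109 mm above the bench, axes of the press. The axles are worn: each wheel really stands up to 2.5 mm higher or lower than this, not measured, so feel for it. Each wheel is a smooth white rigid cylinder 50 mm across, 18 mm wide, axle along the press's y 25 mm below its top; wheel centres 35 mm apart
- wheel_middle_top (a point): Nominal top of the middle wheel, 30 mm to -y of the press origin, same height, make and play. Black dots 1 to 6, as on a die, are printed round each rim, one group every 60 degrees, a thin line halfway between groups; the digit is the group on top, in line with the small black index marks on the head
- wheel_right_top (a point): Nominal top of the wheel farthest from the plunger, 65 mm to -y of the press origin, same height, make and play. The wheels have no clicks, turn endlessly, rub and stay where left; turning takes about 2 N at the rim: a shut gripper's tips pressed on top with about 6 N and drawn across carry the wheel along, a light touch slips
- wheel_left (a joint): Angle of the wheel next to the plunger, rad. 0 = one dot on top, and each further digit is pi/3 (60 degrees) more: d dots are squarely on top at (d-1)*pi/3 plus any whole turns. It grows when the top of the wheel moves along the press's +x, away from the robot
- wheel_middle (a joint): The same for the middle wheel
- wheel_right (a joint): The same for the wheel farthest from the plunger
- plunger_top (a point): Centre of the flat top of the plunger's dark wooden knob, 46 mm across, 136 mm above the bench when up, 70 mm to +y of the press origin. It moves straight down and springs back
- plunger (a joint): How far the plunger is pushed down, m: 0 = up, 0.012 = fully down on a hard stop. The spring takes about 5 N to start and 12 N at the bottom
- chisel: Loose bystander: carving tool about 210 mm long lying on the bench
- mallet: Loose bystander: turned wooden mallet standing on its head, 80 mm across and 215 mm tall, origin under its centre
- brush_pot: Loose bystander: terracotta pot 76 mm across, 85 mm tall, origin under its centre
- carving: Loose bystander: small carved wooden block with a rosette, 120 x 90 x 31 mm, origin under its centre

How it is judged:
By the outcome, as a careful person would: the job done as asked, in the order asked, and still so for the second after the job is handed in, with the robot touching nothing.
It also fails if it takes over 72 s, if anything falls off the work surface, if the arm or the gripper's body presses on something with over 40 N, if the wrist force passes 120 N, or if a joint passes its speed limit or range.

## Working session

There is one attempt and no reset: what is moved stays moved. The work goes in short steps, Python scripts to look and compute and a tool call to move; the robot and the scene stay as the last step left them, time stands still between calls to the robot, and variables do not carry over. Pictures are saved under pics/ and viewed, at most 10 in all, crops included, and the job is handed in when it is done.

Besides the shell and the picture viewer there is one more tool, called after "Emit:" in YAML: its name, and indented under it one key for each argument. apply_moves: Moves the arm, as the interface text tells. Its arguments: {"type":"object","properties":{"plan":{"type":"string"},"grip_force":{"type":"number"}},"required":["plan"]}

```bash
mkdir -p pics; python3 - <<'E'
from workcell import env, viewer
import cv2, numpy as np
s=env.sense(); print({k:np.round(v,3).tolist() for k,v in s.items()})
a=[]
for n in("scene","side"):
    d=viewer.get_image(n); cv2.imwrite(f"pics/{n}0.png",d["pixels"]); np.savez(f"pics/{n}0.npz",**d)
    print(n,np.round(d["mtx"],1).tolist(),d["rvec"],d["tvec"])
E
```

```text
{'t': 0.0, 'q': [1.051, 0.412, -0.013, 1.597, 0.006, 1.134, -0.082], 'qd': [0.001, 0.001, -0.002, 0.0, -0.0, 0.0, 0.0], 'joint_torque': [-0.0, -60.062, 0.682, -29.941, 0.014, 0.011, 0.0], 'tool_pos': [272.6, -561.853, 230.416], 'ee_rot': [-0.001, 0.975, 0.224, -0.0], 'ft_force': [-0.507, -0.193, 0.027], 'torque': [-0.055, 0.03, 0.014], 'finger_force': 0.0, 'finger_gap': 85.288}
scene [[398.7, 0.0, 250.0], [0.0, 398.7, 189.9], [0.0, 0.0, 1.0]] [ 2.00568071  1.4622375  -0.55619386] [-193.91298299 -341.23246645 1787.46602233]
side [[430.5, 0.0, 258.8], [0.0, 430.5, 193.3], [0.0, 0.0, 1.0]] [ 0.95255925 -2.25505875  1.31756305] [ 434.21114884  326.80903769 1082.26839183]
```

View pics/scene0.png

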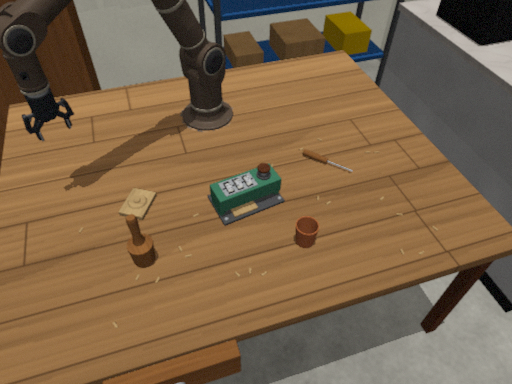

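View pics/side0.png

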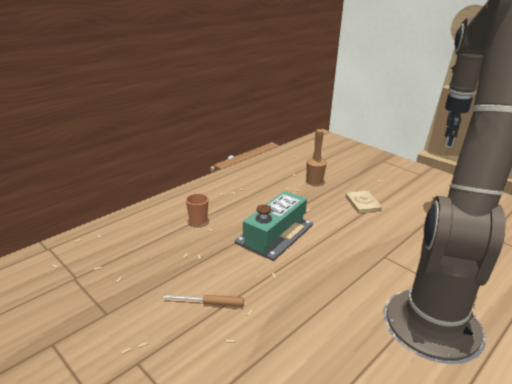

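Scene: press at about (245,192), knob at (264,168), wheels about (238,183). Side: press at (275,222), knob at (264,210). I'll enlarge both.

```bash
python3 - <<'E'
import cv2, numpy as np
a=cv2.imread("pics/scene0.png")[155:225,200:295]; b=cv2.imread("pics/side0.png")[185:260,230:320]
f=lambda i:cv2.resize(i,(0,0),fx=8,fy=8,interpolation=cv2.INTER_CUBIC)
a=cv2.resize(a,(760,560),interpolation=cv2.INTER_CUBIC);b=cv2.resize(b,(720,600),interpolation=cv2.INTER_CUBIC)
cv2.imwrite("pics/a1.png",a);cv2.imwrite("pics/b1.png",b)
E
```

```text
(no output)
```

View pics/a1.png

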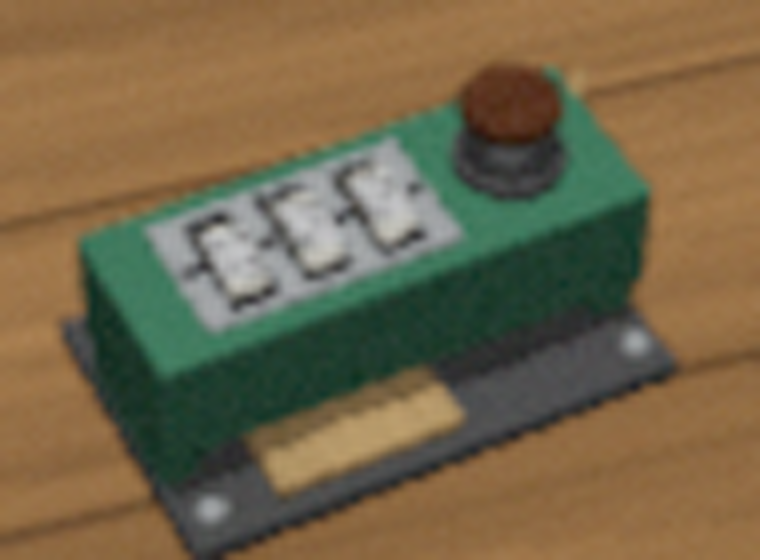

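View pics/b1.png

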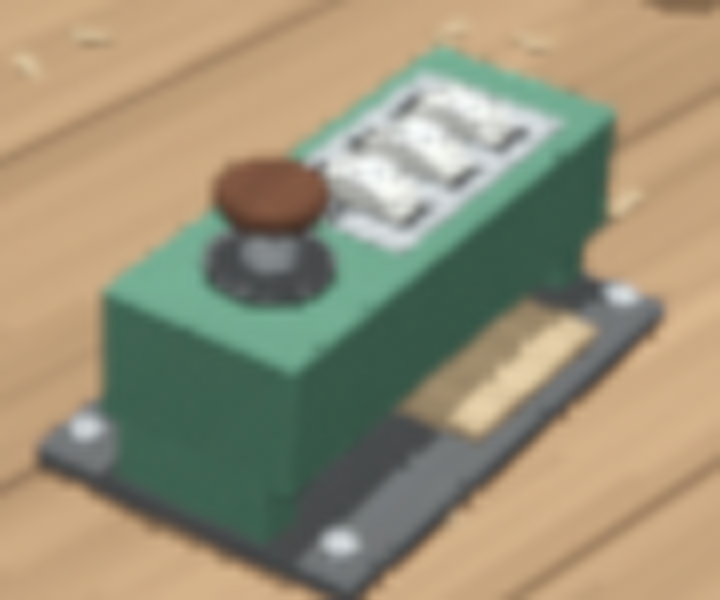

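```bash
cat > h.py <<'E'
import cv2, numpy as np
from scipy.optimize import least_squares
from scipy.spatial.transform import Rotation as R
def T(p):  # p=x,y,yaw
    c,s=np.cos(p[2]),np.sin(p[2]); return lambda q:np.array([p[0]+c*q[0]-s*q[1],p[1]+s*q[0]+c*q[1],q[2]])
def proj(d,X):
    return cv2.projectPoints(np.array(X,float),d["rvec"],d["tvec"],d["mtx"],None)[0][:,0]
def wproj(d,X):
    c=(cv2.Rodrigues(np.array(d["rvec"]))[0]@np.array(X,float).T).T+np.array(d["tvec"]).ravel()
    r=np.hypot(c[:,0],c[:,1]); th=np.arctan2(r,c[:,2]); m=np.array(d["mtx"])
    return np.c_[m[0,2]+m[0,0]*th*c[:,0]/r, m[1,2]+m[1,1]*th*c[:,1]/r]
E
python3 - <<'E'
from h import *
S=np.load("pics/scene0.npz");D=np.load("pics/side0.npz")
# a1: near-robot side is image top
A={(-45,-118,96):(85,240),(45,-118,96):(170,378),(45,118,96):(648,190)}
# b1: right side is towards robot
B={(45,118,96):(105,292),(-45,118,96):(293,374),(-45,-118,96):(612,112),(45,-118,96):(440,48)}
ob=lambda d,o:np.array([np.array(v)/8+o-0.44 for v in d.values()])
oa,obb=ob(A,[200,155]),ob(B,[230,185])
def res(p,sp=False):
    t=T(p); ra=proj(S,[t(k) for k in A])-oa; rb=proj(D,[t(k) for k in B])-obb
    return np.r_[ra.ravel(),rb.ravel()]
for y0 in(0,3.14,.3):
    r=least_squares(res,[500,0,y0]); print(r.x,r.cost,np.round(r.fun,1))
p=r.x;t=T(p)
for q in[(0,70,136),(0,5,109),(0,-65,109)]: print(q,t(q),(proj(S,[t(q)])[0]-[200,155])*8,(proj(D,[t(q)])[0]-[230,185])*8)
E
```

```text
[5.33413511e+02 1.10741146e+01 1.80882597e-01] 6.244398295036546 [-1.9 -0.8 -1.2 -0.5  0.3 -1.  -1.5  0.2  0.1  0.3  0.1 -0.3 -1.7 -0.5]
[533.41351064  11.07411412   6.46406792] 6.24439829503518 [-1.9 -0.8 -1.2 -0.5  0.3 -1.  -1.5  0.2  0.1  0.3  0.1 -0.3 -1.7 -0.5]
[5.33413511e+02 1.10741128e+01 1.80882700e-01] 6.244398295061849 [-1.9 -0.8 -1.2 -0.5  0.3 -1.  -1.5  0.2  0.1  0.3  0.1 -0.3 -1.7 -0.5]
(0, 70, 136) [520.82065492  79.93208236 136.        ] [503.17608383  84.45651594] [265.07513381 182.80790738]
(0, 5, 109) [532.51402117  15.99253915 109.        ] [369.58238655 178.98179022] [356.443319   170.88368458]
(0, -65, 109) [545.10687713 -52.86543046 109.        ] [223.258725   234.64289389] [450.27603172  97.75576119]
```

```bash
cat >> h.py <<'E'
def shift(target,yaw):  # tool shift (cm) and turn about tool z to reach target pointing down w/ tool-x yaw
    from workcell import env
    s=env.sense(); w,x,y,z=s["ee_rot"]; M=R.from_quat([x,y,z,w]).as_matrix()
    ty=np.arctan2(M[1,0],M[0,0])
    return s["t"],s["tool_pos"],M.T@(np.array(target)-s["tool_pos"])/10, -(yaw-ty),s["ft_force"]
E
python3 - <<'E'
from h import *
from workcell import env,viewer
S=np.load("pics/scene0.npz")
def ground(d,u):
    Rm=cv2.Rodrigues(d["rvec"])[0];C=-Rm.T@d["tvec"].ravel();v=Rm.T@np.linalg.inv(d["mtx"])@[*u,1];return C-v*C[2]/v[2]
for n,u in dict(mallet=(143,262),pot=(306,240),carv=(138,205)).items():print(n,ground(S,u))
d=viewer.get_image("wrist");Rm=cv2.Rodrigues(np.array(d["rvec"]))[0]
s=env.sense();w,x,y,z=s["ee_rot"];M=R.from_quat([x,y,z,w]).as_matrix()
C=-Rm.T@np.array(d["tvec"]).ravel()
print("cam in tool",M.T@(C-s["tool_pos"]),"\n",Rm@M,d["mtx"],np.round(M,4).tolist())
t=T([533.4,11.1,.181])
for q in[(0,-30,260)]:print(t(q),shift(t(q),.181))
E
```

```text
mallet [ 689.74751798 -377.63130675    0.        ]
pot [768.75473625 150.18034976   0.        ]
carv [ 446.41534243 -362.12107777    0.        ]
cam in tool [  83.13681203   -0.20498826 -141.44030187] 
 [[ 7.19799383e-04  9.99999453e-01  7.58822137e-04]
 [-9.46077305e-01  9.26798918e-04 -3.23939615e-01]
 [-3.23940141e-01 -4.84732867e-04  9.46077454e-01]] [[297.31863964   0.         256.1815151 ]
 [  0.         297.31863964 195.90573132]
 [  0.           0.           1.        ]] [[0.8997, 0.4366, -0.0006], [0.4366, -0.8997, 0.0011], [-0.0, -0.0013, -1.0]]
[538.80039982 -18.40992514 260.        ] (0.15, array([ 272.6809782 , -561.93894072,  230.64655789]), array([ 47.67091967, -37.28519818,  -2.88912326]), np.float64(0.2707878190824875), array([ 0.08746134, -0.12994241,  0.63058715]))
```

```bash
python3 - <<'E'
from h import *
t=T([533.4,11.1,.181]);print(t((-40,-30,170)),shift(t((-40,-30,170)),.181))
E
```

```text
[499.45383297 -25.61045824 170.        ] (0.15, array([ 272.6809782 , -561.93894072,  230.64655789]), array([ 43.81696615, -38.34363353,   6.11236311]), np.float64(0.2707878190824875), array([ 0.08746134, -0.12994241,  0.63058715]))
```

Units first: shifts go in shares of 75 cm and turns go in shares of 90 degrees. So 43.8 cm / 75 = 0.584, 40 cm / 75 = 0.5333, 0.27 rad / 1.5708 = 0.1719.

Emit:
apply_moves:
  plan: "0.0667 -0.0587 0 0 0 0.0191 1; 0.1333 -0.1173 0 0 0 0.0446 1; 0.2 -0.1733 0 0 0 0.0637 1; 0.2667 -0.2333 0 0 0 0.0891 1; 0.3333 -0.2933 0 0 0 0.1082 1; 0.4 -0.3467 0 0 0 0.1273 1; 0.4667 -0.4067 0.0133 0 0 0.1464 1; 0.5333 -0.4667 0.04 0 0 0.1592 1; 0.584 -0.5107 0.0813 0 0 0.1719 1; 0.584 -0.5107 0.0813 0 0 0.1719 1; 0.584 -0.5107 0.0813 0 0 0.1719 1; 0.584 -0.5107 0.0813 0 0 0.1719 1; 0.584 -0.5107 0.0813 0 0 0.1719 1"

```text
t: 1.78
tool_pos: [499.6, -28.0, 170.8]
ee_rot: [0.0, 0.996, 0.09, 0.0]
ft_force: [0.2, -0.2, -0.7]
finger_gap: 0.1
finger_force: 0.0
```

```bash
python3 - <<'E'
from h import *
from workcell import env,viewer
d=viewer.get_image("wrist");np.savez("pics/w1.npz",**d)
cv2.imwrite("pics/w1.png",cv2.resize(d["pixels"],(768,576),interpolation=cv2.INTER_CUBIC))
s=env.sense();print(s["t"],s["tool_pos"],s["ee_rot"],s["ft_force"],s["finger_gap"])
t=T([533.4,11.1,.181])
print(wproj(d,[t(q) for q in[(0,5,109),(0,-30,109),(0,-65,109),(0,70,136)]])*1.5)
E
```

```text
1.825 [499.6973368  -27.88746915 170.81052756] [3.25738820e-04 9.95969413e-01 8.96921102e-02 3.84367198e-04] [ 0.7685882   0.45013191 -0.78158077] -0.027846292407938317
[[304.85351225 240.05079623]
 [379.29506356 239.42261549]
 [454.01170446 239.80788103]
 [155.06593124 256.89854058]]
```

View pics/w1.png

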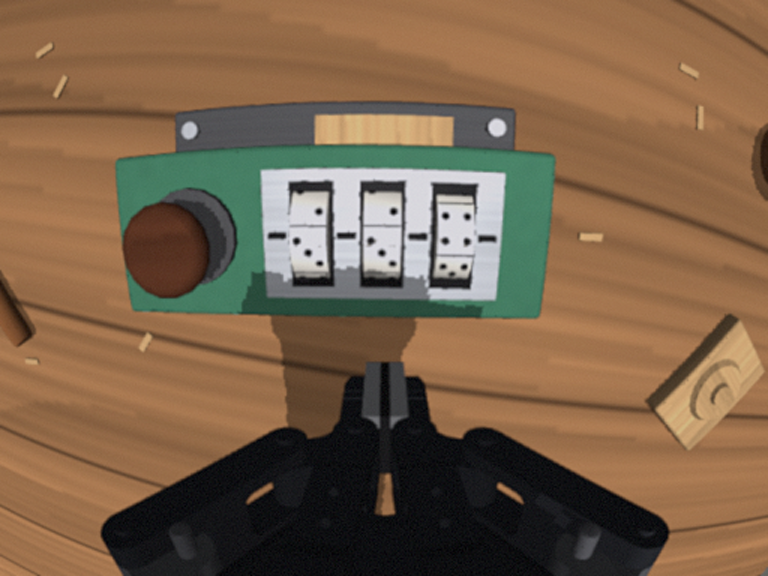

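The wrist picture shows the press sharply: index marks at (277,236), (346,236), (417,237) and (487,239), knob at (165,250). The left and middle wheels have a line on top at y≈226, with 2 above it and 3 below. The right wheel has 4 nearly on top, between lines at y≈204 and 256. Next I'll refine the pose and unwrap the rims.

```bash
cat >> h.py <<'E'
def strips(d,p,dz=(0,0,0)):
    t=T(p); g=cv2.cvtColor(d["pixels"],cv2.COLOR_BGR2GRAY); out=[]
    A=np.deg2rad(np.arange(60,-61,-1.)); Y=np.linspace(-8,8,33)
    for yc,z in zip((5,-30,-65),dz):
        X=[t((25*np.sin(a),yc-y,84+z+25*np.cos(a))) for a in A for y in Y]  # image left=+y
        m=wproj(d,X).reshape(len(A),len(Y),2).astype(np.float32)
        out.append(cv2.remap(g,m[...,0],m[...,1],cv2.INTER_CUBIC))
    return out
def lines(st):
    r=[]
    for s in st:
        b=cv2.GaussianBlur(s.astype(float),(0,0),1)
        q=np.percentile(b[:,2:-2],85,axis=1)          # a line is dark over the whole width
        bg=np.maximum(np.roll(q,5),np.roll(q,-5))*.5+np.minimum(np.roll(q,5),np.roll(q,-5))*.5
        dip=(bg-q); dip[:8]=0;dip[-8:]=0
        o=[]
        for i in np.argsort(-dip):
            if dip[i]>12 and all(abs(60-i-x[0])>15 for x in o):o.append((int(60-i),round(dip[i])))
            if len(o)==3:break
        r.append(o)
    return r
E
python3 - <<'E'
from h import *
d=dict(np.load("pics/w1.npz"))
P=[((0,22.5,96.5),(277,236)),((0,-12.5,96.5),(346,236)),((0,-47.5,96.5),(417,237)),((0,-82.5,96.5),(487,239)),((45,118,96),(118,158)),((45,-118,96),(553,155)),((-45,-118,96),(541,317)),((-45,118,96),(132,311)),((0,70,136),(165,250))]
f=lambda p:(wproj(d,[T(p)(k) for k,_ in P])-np.array([v for _,v in P])/1.5).ravel()
r=least_squares(f,[533,11,.18],loss='soft_l1');print(r.x,np.round(f(r.x).reshape(-1,2),1).tolist())
np.save("p.npy",r.x)
st=strips(d,r.x);print(lines(st))
cv2.imwrite("pics/s1.png",cv2.resize(np.hstack([np.pad(s,((0,0),(0,8))) for s in st]),(738,600)))
E
```

```text
[5.33509554e+02 9.77970165e+00 1.60817814e-01] [[0.4, -0.8], [0.5, -0.6], [0.5, -0.4], [-0.1, -0.2], [-4.2, -0.4], [4.2, -0.1], [0.2, 3.3], [-2.0, 1.1], [-5.2, 2.7]]
[[(16, 52), (-45, 25)], [(17, 55), (-42, 19)], [(46, 59), (-14, 59)]]
```

View pics/s1.png

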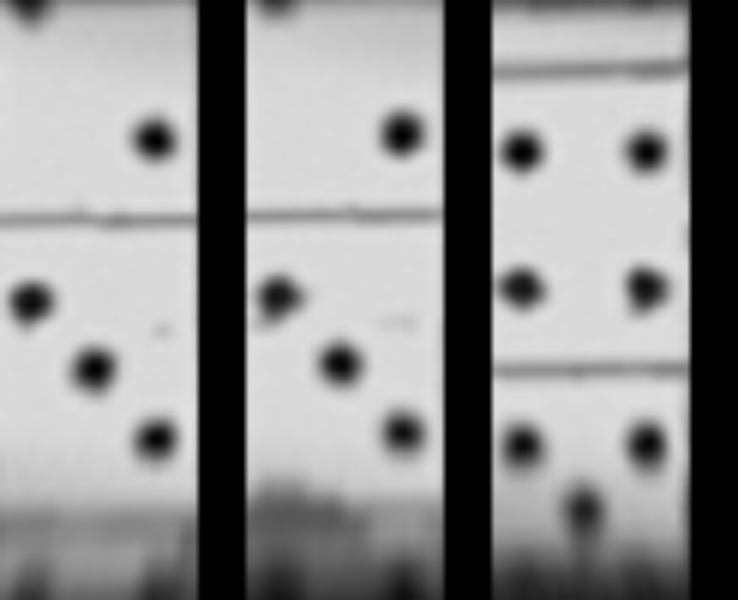

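The strips give, towards +x: left line 2.5 at +16.2° (θ≈106°), middle at +17.4° (θ≈107°), right 4 centred at +16.2° (θ≈196°). Rolls needed: left about +32 mm, middle −20.7 mm, right +19 mm. I'll start with the middle.

```bash
python3 - <<'E'
from h import *
p=np.load("p.npy");t=T(p);print(shift(t((10,-30,113)),p[2]),shift(t((10,-30,130)),p[2])[2])
E
```

```text
(1.825, array([499.6973368 , -27.88746915, 170.81052756]), array([ 4.9390998 , -0.08789452,  5.78448555]), np.float64(0.018808072145630628), array([ 0.7685882 ,  0.45013191, -0.78158077])) [ 4.94030204 -0.08667426  4.08448641]
```

In the tool's units: 5.8 cm / 75 = 0.0773, 2.5 cm / 75 = 0.0333, 0.02 rad / 1.5708 = 0.0127.

Emit:
apply_moves:
  plan: "0.0333 -0.0007 0.0267 0 0 0.0127 1; 0.066 -0.0013 0.0533 0 0 0.0127 1; 0.066 -0.0013 0.0667 0 0 0.0127 1; 0.066 -0.0013 0.072 0 0 0.0127 1; 0.066 -0.0013 0.0747 0 0 0.0127 1; 0.066 -0.0013 0.0773 0 0 0.0127 1; 0.066 -0.0013 0.0773 0 0 0.0127 1; 0.066 -0.0013 0.0773 0 0 0.0127 1"

```text
t: 2.82
tool_pos: [548.3, -16.6, 112.6]
ee_rot: [0.0, 0.997, 0.081, 0.0]
ft_force: [-0.5, -0.1, -0.1]
finger_gap: 0.2
finger_force: 0.0
```

In the tool's units: 0.15 cm / 75 = 0.002, 0.1 cm / 75 = 0.0013.

Emit:
apply_moves:
  plan: "0 0 0.0013 0 0 0 1; 0 0 0.002 0 0 0 1; 0 0 0.002 0 0 0 1"

```text
t: 3.2
tool_pos: [548.1, -16.6, 110.7]
ee_rot: [0.0, 0.997, 0.081, -0.0]
ft_force: [-0.5, 1.1, -0.1]
finger_gap: -0.1
finger_force: 0.0
```

In the tool's units: 0.1 cm / 75 = 0.0013.

Emit:
apply_moves:
  plan: "0 0 0.0013 0 0 0 1; 0 0 0.0013 0 0 0 1"

```text
t: 3.45
tool_pos: [548.5, -16.5, 110.2]
ee_rot: [0.0, 0.997, 0.081, 0.0]
ft_force: [-0.3, -0.5, 5.1]
finger_gap: 0.2
finger_force: 2.1
```

In the tool's units: 0.1 cm / 75 = 0.0013.

Emit:
apply_moves:
  plan: "0 0 0.0013 0 0 0 1; 0 0 0.0013 0 0 0 1"

```text
t: 3.7
tool_pos: [549.4, -16.4, 109.9]
ee_rot: [0.0, 0.997, 0.081, 0.001]
ft_force: [-0.9, -0.0, 9.4]
finger_gap: -0.3
finger_force: 4.3
```

In the tool's units: -1.1 cm / 75 = -0.0147, -0.03 cm / 75 = -0.0004.

Emit:
apply_moves:
  plan: "0 0 -0.0004 0 0 0 1; -0.0027 0 -0.0004 0 0 0 1; -0.0067 0 -0.0004 0 0 0 1; -0.0107 0 -0.0004 0 0 0 1; -0.0147 0 -0.0004 0 0 0 1"

```text
t: 4.32
tool_pos: [539.3, -18.0, 110.3]
ee_rot: [0.0, 0.997, 0.081, 0.002]
ft_force: [1.3, 0.9, 6.6]
finger_gap: 0.0
finger_force: 3.2
```

In the tool's units: -0.97 cm / 75 = -0.0129, -0.9 cm / 75 = -0.012.

Emit:
apply_moves:
  plan: "-0.004 0 0 0 0 0 1; -0.008 0 0 0 0 0 1; -0.012 0 0 0 0 0 1; -0.0129 0 0 0 0 0 1; -0.0129 0 0 0 0 0 1"

```text
t: 4.95
tool_pos: [529.3, -19.7, 110.1]
ee_rot: [0.0, 0.997, 0.081, 0.002]
ft_force: [0.9, 0.1, 6.6]
finger_gap: 0.1
finger_force: 3.1
```

In the tool's units: 3.5 cm / 75 = 0.0467, 1.7 cm / 75 = 0.0227.

Emit:
apply_moves:
  plan: "0 0 -0.0053 0 0 0 1; 0 0 -0.0107 0 0 0 1; 0 0.0227 -0.0107 0 0 0 1; 0 0.0467 -0.0107 0 0 0 1; 0 0.0467 -0.0067 0 0 0 1; 0 0.0467 -0.0027 0 0 0 1; 0 0.0467 -0.0013 0 0 0 1; 0 0.0467 -0.0013 0 0 0 1"

```text
t: 5.95
tool_pos: [533.3, -53.9, 109.9]
ee_rot: [-0.0, 0.997, 0.081, -0.0]
ft_force: [-0.7, 0.7, -0.2]
finger_gap: 0.5
finger_force: 0.0
```

```bash
python3 - <<'E'
from h import *
p=np.load("p.npy");t=T(p);print(shift(t((-9.5,-65,110)),p[2]))
E
```

```text
(5.95, array([533.28078185, -53.90930849, 109.92530714]), array([ 0.09200454,  0.21710995, -0.00754857]), np.float64(0.0018376462324458387), array([-0.68282854,  0.74132434, -0.23643975]))
```

In the tool's units: 0.1 cm / 75 = 0.0013.

Emit:
apply_moves:
  plan: "0 0 0.0013 0 0 0 1; 0 0 0.0013 0 0 0 1"

```text
t: 6.2
tool_pos: [533.4, -54.3, 109.1]
ee_rot: [-0.0, 0.997, 0.081, 0.0]
ft_force: [0.6, 1.2, 0.3]
finger_gap: -0.2
finger_force: 0.0
```

In the tool's units: 0.2 cm / 75 = 0.0027, 0.1 cm / 75 = 0.0013.

Emit:
apply_moves:
  plan: "0.0013 0.0027 0.0013 0 0 0 1; 0.0013 0.0027 0.0013 0 0 0 1"

```text
t: 6.45
tool_pos: [534.8, -54.7, 108.8]
ee_rot: [-0.001, 0.997, 0.081, 0.0]
ft_force: [-3.7, 4.6, 7.5]
finger_gap: -0.5
finger_force: 4.1
```

In the tool's units: 0.07 cm / 75 = 0.0009.

Emit:
apply_moves:
  plan: "0 0 0.0009 0 0 0 1; 0 0 0.0009 0 0 0 1"

```text
t: 6.7
tool_pos: [535.2, -54.6, 108.7]
ee_rot: [-0.001, 0.997, 0.081, 0.001]
ft_force: [-3.9, 4.0, 12.3]
finger_gap: -0.1
finger_force: 6.3
```

In the tool's units: 1.87 cm / 75 = 0.0249, -0.07 cm / 75 = -0.0009.

Emit:
apply_moves:
  plan: "0.0013 0 -0.0009 0 0 0 1; 0.0053 0 -0.0009 0 0 0 1; 0.0093 0 -0.0009 0 0 0 1; 0.0133 0 -0.0009 0 0 0 1; 0.0173 0 -0.0009 0 0 0 1; 0.0213 0 -0.0009 0 0 0 1; 0.0249 0 -0.0009 0 0 0 1; 0.0249 0 -0.0009 0 0 0 1"

```text
t: 7.7
tool_pos: [553.9, -51.7, 109.0]
ee_rot: [-0.001, 0.997, 0.081, 0.001]
ft_force: [-2.3, 4.4, 6.8]
finger_gap: 0.1
finger_force: 3.3
```

In the tool's units: -7 cm / 75 = -0.0933, -4 cm / 75 = -0.0533.

Emit:
apply_moves:
  plan: "0 0 -0.0053 0 0 0 1; -0.0133 -0.0133 -0.0107 0 0 0 1; -0.0267 -0.0533 -0.0107 0 0 0 1; -0.0267 -0.0933 -0.0107 0 0 0 1; -0.0267 -0.0933 -0.0067 0 0 0 1; -0.0267 -0.0933 -0.004 0 0 0 1; -0.0267 -0.0933 -0.004 0 0 0 1"

```text
t: 8.57
tool_pos: [522.0, 11.6, 110.9]
ee_rot: [0.0, 0.997, 0.08, -0.0]
ft_force: [-0.1, 0.0, 0.5]
finger_gap: 0.0
finger_force: 0.0
```

```bash
python3 - <<'E'
from h import *
p=np.load("p.npy");t=T(p);print(shift(t((-10,5,111)),p[2]))
E
```

```text
(8.575, array([521.95057504,  11.56963114, 110.85182619]), array([ 0.11225029, -0.13827241, -0.01494196]), np.float64(-0.0004522751776937506), array([-0.14504981,  0.02975922,  0.47429023]))
```

In the tool's units: 0.2 cm / 75 = 0.0027, -0.15 cm / 75 = -0.002.

Emit:
apply_moves:
  plan: "0.0027 -0.002 0.0007 0 0 0 1; 0.0027 -0.002 0.0016 0 0 0 1; 0.0027 -0.002 0.0016 0 0 0 1"

```text
t: 8.95
tool_pos: [524.2, 13.7, 110.4]
ee_rot: [0.0, 0.997, 0.08, 0.0]
ft_force: [-1.3, -0.8, 5.4]
finger_gap: 0.1
finger_force: 3.0
```

In the tool's units: 0.1 cm / 75 = 0.0013.

Emit:
apply_moves:
  plan: "0 0 0.0013 0 0 0 1; 0 0 0.0013 0 0 0 1"

```text
t: 9.2
tool_pos: [524.9, 13.9, 110.2]
ee_rot: [0.0, 0.997, 0.08, 0.001]
ft_force: [-3.2, -1.8, 12.4]
finger_gap: -0.3
finger_force: 6.1
```

Ease to about 7 N, stroke 16 mm, lift, return and press again.

In the tool's units: 1.6 cm / 75 = 0.0213, 1.3 cm / 75 = 0.0173.

Emit:
apply_moves:
  plan: "0.0013 0 -0.0009 0 0 0 1; 0.0053 0 -0.0009 0 0 0 1; 0.0093 0 -0.0009 0 0 0 1; 0.0133 0 -0.0009 0 0 0 1; 0.0173 0 -0.0009 0 0 0 1; 0.0213 0 -0.0009 0 0 0 1; 0.0213 0 -0.0009 0 0 0 1; 0.0213 0 -0.0053 0 0 0 1; 0.0107 0 -0.0067 0 0 0 1; 0 0 -0.0067 0 0 0 1; 0 0 -0.0027 0 0 0 1; 0 0 -0.0016 0 0 0 1; 0 0 -0.0009 0 0 0 1; 0 0 -0.0009 0 0 0 1"

```text
t: 10.95
tool_pos: [524.3, 14.4, 110.3]
ee_rot: [0.0, 0.997, 0.081, 0.0]
ft_force: [-3.0, -0.2, 8.8]
finger_gap: 0.0
finger_force: 4.6
```

Second stroke, slightly short, then off to the viewing pose.

In the tool's units: -6 cm / 75 = -0.08, -3.5 cm / 75 = -0.0467.

Emit:
apply_moves:
  plan: "0.004 0 0.0001 0 0 0 1; 0.008 0 0.0001 0 0 0 1; 0.012 0 0.0001 0 0 0 1; 0.016 0 0.0001 0 0 0 1; 0.02 0 0 0 0 0 1; 0.02 0 0 0 0 0 1; 0.02 0 -0.0067 0 0 0 1; 0 0.0133 -0.04 0 0 0 1; -0.0333 0.04 -0.08 0 0 0 1; -0.0467 0.0467 -0.08 0 0 0 1; -0.0467 0.0467 -0.08 0 0 0 1; -0.0467 0.0467 -0.08 0 0 0 1"

```text
t: 12.45
tool_pos: [495.1, -25.0, 168.9]
ee_rot: [-0.0, 0.997, 0.081, -0.0]
ft_force: [0.5, 0.5, -0.3]
finger_gap: 0.0
finger_force: 0.0
```

```bash
cat > look.py <<'E'
from h import *
from workcell import env,viewer
import sys
n=sys.argv[1];p0=np.load("p.npy")
d=viewer.get_image("wrist");np.savez(f"pics/{n}.npz",**d)
print(env.sense()["t"],env.sense()["tool_pos"])
dz=(1.3,1.2,-.2)
st=strips(d,p0,dz);print(lines(st))
big=cv2.resize(d["pixels"],(768,576),interpolation=cv2.INTER_CUBIC)
c=(wproj(d,[T(p0)((0,-30,105))])[0]*1.5).astype(int);crop=big[c[1]-75:c[1]+75,max(0,c[0]-150):c[0]+150]
S=cv2.resize(np.hstack([np.pad(s,((0,0),(0,8))) for s in st]),(369,480))
C=cv2.resize(crop,(420,480*0+210));C=np.vstack([C,np.zeros((270,420,3),np.uint8)])
cv2.imwrite(f"pics/{n}.png",np.hstack([cv2.cvtColor(S,cv2.COLOR_GRAY2BGR),C]))
print("marks pred",(wproj(d,[T(p0)((0,y,96.5)) for y in(22.5,-12.5,-47.5,-82.5)])*1.5-c+[150,75])*1.4)
E
python3 look.py w2
```

```text
12.5 [495.0787147  -24.93535482 168.78696595]
[[(34, 66), (-26, 60)], [(34, 59), (-27, 57)], [(32, 61), (-28, 60)]]
marks pred [[ 62.13247226 102.31191502]
 [160.49685716 101.12678554]
 [261.10495004 101.48680259]
 [358.91750119 103.36303449]]
```

View pics/w2.png

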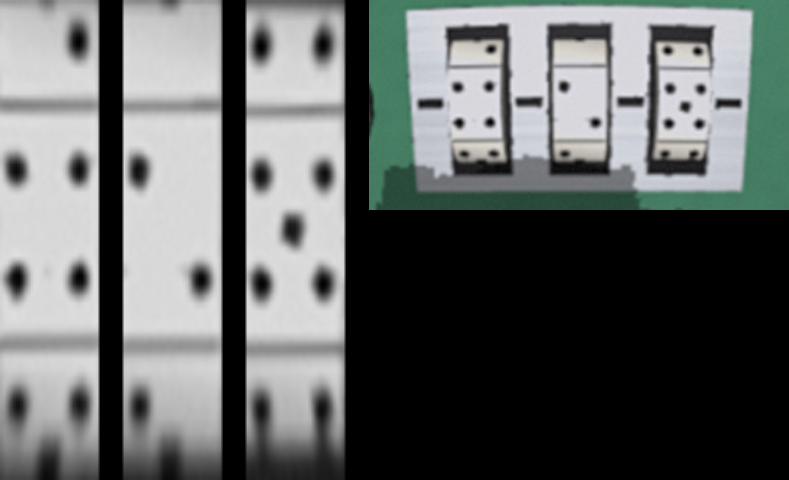

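4, 2 and 5 are up, about 3.8°, 3.6° and 2.4° too far towards +x. I'll check the reference against the marks before trimming.

```bash
python3 - <<'E'
from h import *
d=dict(np.load("pics/w2.npz"));p=np.load("p.npy");t=T(p)
g=cv2.cvtColor(d["pixels"],cv2.COLOR_BGR2GRAY)
# head-plane rectified patches, 0.25mm grid; rows +6..-6 in x
for y in(22.5,-12.5,-47.5,-82.5):
    xs=np.arange(6,-6.1,-.25);ys=np.arange(2.5,-2.6,-.25)
    m=wproj(d,[t((x,y+v,96.5)) for x in xs for v in ys]).reshape(len(xs),len(ys),2).astype(np.float32)
    q=255-cv2.remap(g,m[...,0],m[...,1],cv2.INTER_CUBIC).mean(1).astype(float);q-=np.percentile(q,40);q=q.clip(0)
    print(y,"mark x",(q*xs).sum()/q.sum())
print("next, middle",shift(t((0,-30,113)),p[2]))
E
```

```text
22.5 mark x -0.16596612031091576
-12.5 mark x 0.014486951492183021
-47.5 mark x 0.2103994547600446
-82.5 mark x 0.33230440318047555
next, middle (12.5, array([495.0787147 , -24.93535482, 168.78696595]), array([4.35444519, 0.2017755 , 5.57427843]), np.float64(0.002105130968913682), array([-0.31514893,  0.33838216,  0.18948732]))
```

In the tool's units: 5.94 cm / 75 = 0.0792, 5.87 cm / 75 = 0.0783.

Emit:
apply_moves:
  plan: "0.0293 0.0013 0.0333 0 0 0 1; 0.0593 0.0027 0.0667 0 0 0 1; 0.0593 0.0027 0.0733 0 0 0 1; 0.0593 0.0027 0.076 0 0 0 1; 0.0593 0.0027 0.0773 0 0 0 1; 0.0593 0.0027 0.0783 0 0 0 1; 0.0593 0.0027 0.0792 0 0 0 1; 0.0583 0.0027 0.0792 0 0 0 1; 0.0572 0.0027 0.0792 0 0 0 1; 0.0561 0.0027 0.0792 0 0 0 1; 0.0561 0.0027 0.0792 0 0 0 1"

```text
t: 13.88
tool_pos: [537.1, -20.9, 110.4]
ee_rot: [0.0, 0.997, 0.081, 0.0]
ft_force: [1.2, -0.5, 1.8]
finger_gap: 0.0
finger_force: 1.1
```

In the tool's units: -3.5 cm / 75 = -0.0467, -1.7 cm / 75 = -0.0227.

Emit:
apply_moves:
  plan: "0 0 -0.0053 0 0 0 1; 0.0013 -0.0227 -0.0107 0 0 0 1; 0.0033 -0.0467 -0.0107 0 0 0 1; 0.0033 -0.0467 -0.0053 0 0 0 1; 0.0033 -0.0467 -0.0027 0 0 0 1; 0.0033 -0.0467 -0.0011 0 0 0 1; 0.0033 -0.0467 -0.0001 0 0 0 1; 0.0021 -0.0467 -0.0001 0 0 0 1; 0.0009 -0.0467 -0.0001 0 0 0 1; -0.0001 -0.0467 -0.0001 0 0 0 1; -0.0001 -0.0467 -0.0001 0 0 0 1"

```text
t: 15.25
tool_pos: [531.6, 13.4, 110.6]
ee_rot: [0.0, 0.997, 0.081, 0.0]
ft_force: [2.4, -0.8, 3.9]
finger_gap: 0.1
finger_force: 1.9
```

In the tool's units: 7 cm / 75 = 0.0933, 5 cm / 75 = 0.0667.

Emit:
apply_moves:
  plan: "0 0 -0.0053 0 0 0 1; 0.0013 0.0267 -0.0107 0 0 0 1; 0.0027 0.0667 -0.0107 0 0 0 1; 0.0027 0.0933 -0.0107 0 0 0 1; 0.0027 0.0933 -0.0053 0 0 0 1; 0.0027 0.0933 -0.0013 0 0 0 1; 0.0027 0.0933 0.0007 0 0 0 1; 0.0027 0.0933 0.0019 0 0 0 1; 0.002 0.0933 0.0019 0 0 0 1; 0.0012 0.0933 0.0019 0 0 0 1; 0.0004 0.0933 0.0019 0 0 0 1; 0.0004 0.0933 0.0019 0 0 0 1"

```text
t: 16.75
tool_pos: [543.2, -55.3, 109.2]
ee_rot: [-0.0, 0.997, 0.081, 0.001]
ft_force: [2.2, 2.4, 3.7]
finger_gap: -0.1
finger_force: 1.5
```

In the tool's units: -6 cm / 75 = -0.08, -1.5 cm / 75 = -0.02.

Emit:
apply_moves:
  plan: "0 0 -0.0067 0 0 0 1; -0.02 -0.02 -0.04 0 0 0 1; -0.06 -0.0467 -0.08 0 0 0 1; -0.0667 -0.0467 -0.08 0 0 0 1; -0.0667 -0.0467 -0.08 0 0 0 1; -0.0667 -0.0467 -0.08 0 0 0 1"

```text
t: 17.5
tool_pos: [487.9, -29.6, 168.1]
ee_rot: [-0.0, 0.997, 0.08, -0.001]
ft_force: [0.2, 0.4, -0.0]
finger_gap: -0.2
finger_force: 0.0
```

```bash
python3 look.py w3
```

```text
17.55 [487.84186285 -29.44723573 168.03528858]
[[(-28, 61), (33, 59)], [(33, 71), (-27, 63)], [(-27, 67), (33, 57)]]
marks pred [[ 60.65858655 103.63510237]
 [159.60536089 101.70793677]
 [261.37382622 101.71217974]
 [360.7632656  103.65896841]]
```

View pics/w3.png

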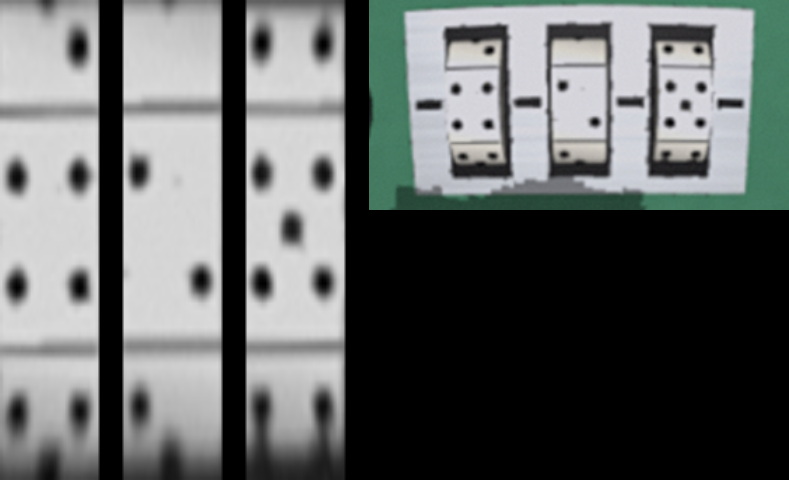

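Still +2.5 to +3°: those touches were light and slipped. I'll trim once more, a little firmer.

```bash
python3 - <<'E'
from h import *
p=np.load("p.npy");t=T(p);print(shift(t((0,-30,113)),p[2])[2])
E
```

```text
[ 5.14309023 -0.13763872  5.49695232]
```

Emit:
apply_moves:
  plan: "0.0333 0 0.0333 0 0 0 1; 0.0693 -0.0013 0.0667 0 0 0 1; 0.0693 -0.0013 0.0733 0 0 0 1; 0.0693 -0.0013 0.076 0 0 0 1; 0.0693 -0.0013 0.0773 0 0 0 1; 0.0693 -0.0013 0.0784 0 0 0 1; 0.0693 -0.0013 0.0793 0 0 0 1; 0.0693 -0.0013 0.0793 0 0 0 1"

```text
t: 18.55
tool_pos: [539.1, -19.8, 110.3]
ee_rot: [0.0, 0.997, 0.081, 0.001]
ft_force: [-1.4, -0.7, 5.4]
finger_gap: -0.1
finger_force: 2.7
```

In the tool's units: -0.23 cm / 75 = -0.0031, -0.16 cm / 75 = -0.0021.

Emit:
apply_moves:
  plan: "-0.0011 0 0 0 0 0 1; -0.0021 0 0 0 0 0 1; -0.0031 0 0 0 0 0 1; -0.0031 0 0 0 0 0 1"

```text
t: 19.05
tool_pos: [537.8, -20.0, 110.3]
ee_rot: [0.0, 0.997, 0.081, 0.001]
ft_force: [1.6, -0.0, 6.6]
finger_gap: -0.1
finger_force: 3.2
```

In the tool's units: -3.5 cm / 75 = -0.0467, -1.7 cm / 75 = -0.0227.

Emit:
apply_moves:
  plan: "0 0 -0.0053 0 0 0 1; 0.0013 -0.0227 -0.0107 0 0 0 1; 0.0033 -0.0467 -0.0107 0 0 0 1; 0.0033 -0.0467 -0.0053 0 0 0 1; 0.0033 -0.0467 -0.0027 0 0 0 1; 0.0033 -0.0467 -0.0013 0 0 0 1; 0.0033 -0.0467 -0.0004 0 0 0 1; 0.0033 -0.0467 -0.0004 0 0 0 1"

```text
t: 20.05
tool_pos: [533.9, 15.0, 110.5]
ee_rot: [-0.0, 0.997, 0.081, 0.001]
ft_force: [-2.1, 1.7, 8.2]
finger_gap: 0.1
finger_force: 4.3
```

In the tool's units: -0.24 cm / 75 = -0.0032, -0.16 cm / 75 = -0.0021.

Emit:
apply_moves:
  plan: "-0.0011 0 0 0 0 0 1; -0.0021 0 0 0 0 0 1; -0.0032 0 0 0 0 0 1; -0.0032 0 0 0 0 0 1"

```text
t: 20.55
tool_pos: [532.4, 14.8, 110.5]
ee_rot: [-0.0, 0.997, 0.081, 0.002]
ft_force: [1.5, 2.9, 6.1]
finger_gap: -0.3
finger_force: 3.0
```

In the tool's units: 7 cm / 75 = 0.0933, 5 cm / 75 = 0.0667.

Emit:
apply_moves:
  plan: "0 0 -0.0053 0 0 0 1; 0.0013 0.0267 -0.0107 0 0 0 1; 0.0027 0.0667 -0.0107 0 0 0 1; 0.0027 0.0933 -0.0107 0 0 0 1; 0.0027 0.0933 -0.0053 0 0 0 1; 0.0027 0.0933 -0.0013 0 0 0 1; 0.0027 0.0933 0.0007 0 0 0 1; 0.0027 0.0933 0.0019 0 0 0 1; 0.0027 0.0933 0.0021 0 0 0 1; 0.0027 0.0933 0.0021 0 0 0 1"

```text
t: 21.8
tool_pos: [544.7, -52.9, 109.1]
ee_rot: [-0.0, 0.997, 0.082, 0.001]
ft_force: [-1.8, 0.6, 8.3]
finger_gap: 0.0
finger_force: 4.2
```

In the tool's units: -0.23 cm / 75 = -0.0031, -0.16 cm / 75 = -0.0021.

Emit:
apply_moves:
  plan: "-0.0011 0 0 0 0 0 1; -0.0021 0 0 0 0 0 1; -0.0031 0 0 0 0 0 1; -0.0031 0 0 0 0 0 1"

```text
t: 22.3
tool_pos: [543.4, -53.1, 109.1]
ee_rot: [-0.0, 0.997, 0.082, 0.002]
ft_force: [1.3, 2.1, 6.4]
finger_gap: -0.4
finger_force: 3.2
```

Emit:
apply_moves:
  plan: "0 0 -0.0067 0 0 0 1; -0.02 -0.02 -0.04 0 0 0 1; -0.06 -0.0467 -0.08 0 0 0 1; -0.0667 -0.0467 -0.08 0 0 0 1; -0.0667 -0.0467 -0.08 0 0 0 1; -0.0667 -0.0467 -0.08 0 0 0 1"

```text
t: 23.05
tool_pos: [487.2, -28.5, 167.3]
ee_rot: [-0.0, 0.997, 0.081, -0.001]
ft_force: [0.0, -0.1, 0.6]
finger_gap: 0.1
finger_force: 0.0
```

```bash
python3 look.py w4; python3 - <<'E'
from h import *
p=np.load("p.npy");t=T(p)
for n in("w2","w3","w4"):
    st=strips(dict(np.load(f"pics/{n}.npz")),p,(1.3,1.2,-.2)); o=[]
    for s in st:
        b=s.astype(float).mean(1) if 0 else np.percentile(s[:,3:-3].astype(float),80,axis=1)
        A=np.arange(60,-61,-1.);c=[]
        for a0 in(31,-29):
            k=abs(A-a0)<9;q=np.median(b[k])-b[k];q=(q-8).clip(0);c.append((q*A[k]).sum()/q.sum())
        o.append(np.round([*c,np.mean(c)],1).tolist())
    print(n,o)
E
```

```text
23.1 [487.17243754 -28.46090596 167.19567999]
[[(-29, 63), (31, 55)], [(31, 64), (-29, 55)], [(-28, 68), (33, 54)]]
marks pred [[ 60.52881643 103.91570756]
 [160.048346   102.04461232]
 [262.25028833 102.14495089]
 [361.86849918 104.21429568]]
w2 [[33.9, -26.0, 4.0], [33.7, -26.8, 3.5], [32.4, -27.6, 2.4]]
w3 [[32.4, -28.4, 2.0], [33.4, -26.8, 3.3], [32.8, -27.2, 2.8]]
w4 [[31.1, -29.5, 0.8], [30.7, -29.4, 0.6], [32.5, -28.2, 2.2]]
```

All three are within about 2° of square. Now the plunger.

```bash
python3 - <<'E'
from h import *
p=np.load("p.npy");t=T(p);print(shift(t((0,68.5,136)),p[2])[2])
E
```

```text
[ 5.19396169 -9.87970514  3.1163575 ]
```

In the tool's units: -9.9 cm / 75 = -0.132, -8 cm / 75 = -0.1067.

Emit:
apply_moves:
  plan: "0.0267 -0.0533 0 0 0 0 1; 0.0533 -0.1067 0 0 0 0 1; 0.0693 -0.132 0.0133 0 0 0 1; 0.0693 -0.132 0.0267 0 0 0 1; 0.0693 -0.132 0.036 0 0 0 1; 0.0693 -0.132 0.036 0 0 0 1; 0.0693 -0.132 0.0413 0 0 0 1; 0.0693 -0.132 0.0453 0 0 0 1; 0.0693 -0.132 0.0493 0 0 0 1; 0.0693 -0.132 0.0533 0 0 0 1; 0.0693 -0.132 0.056 0 0 0 1; 0.0693 -0.132 0.0573 0 0 0 1; 0.0693 -0.132 0.058 0 0 0 1; 0.0693 -0.132 0.058 0 0 0 1"

```text
t: 24.85
tool_pos: [522.7, 77.4, 125.5]
ee_rot: [0.0, 0.997, 0.081, 0.0]
ft_force: [-2.7, -2.4, 9.1]
finger_gap: -0.2
finger_force: 4.9
```

In the tool's units: 0.1 cm / 75 = 0.0013.

Emit:
apply_moves:
  plan: "0 0 0.0013 0 0 0 1; 0 0 0.0013 0 0 0 1"

```text
t: 25.1
tool_pos: [522.7, 77.4, 124.5]
ee_rot: [0.0, 0.997, 0.081, 0.0]
ft_force: [-3.9, -3.1, 9.8]
finger_gap: 0.2
finger_force: 5.1
```

In the tool's units: 0.1 cm / 75 = 0.0013.

Emit:
apply_moves:
  plan: "0 0 0.0013 0 0 0 1; 0 0 0.0013 0 0 0 1"

```text
t: 25.35
tool_pos: [522.7, 77.3, 124.1]
ee_rot: [0.001, 0.997, 0.08, 0.001]
ft_force: [-5.4, -3.4, 15.3]
finger_gap: -0.1
finger_force: 7.7
```

In the tool's units: 0.07 cm / 75 = 0.0009.

Emit:
apply_moves:
  plan: "0 0 0.0009 0 0 0 1; 0 0 0.0009 0 0 0 1; 0 0 0.0009 0 0 0 1"

```text
t: 25.72
tool_pos: [522.8, 77.4, 124.0]
ee_rot: [0.001, 0.997, 0.08, 0.001]
ft_force: [-7.1, -3.7, 21.8]
finger_gap: 0.0
finger_force: 10.8
```

On the hard stop: the force jumps at z 124. I'll raise it gently and check.

In the tool's units: 9.9 cm / 75 = 0.132, -6.2 cm / 75 = -0.0827.

Emit:
apply_moves:
  plan: "0 0 -0.004 0 0 0 1; 0 0 -0.0093 0 0 0 1; 0 0 -0.016 0 0 0 1; 0 0 -0.0227 0 0 0 1; 0 0 -0.04 0 0 0 1; -0.04 0.0667 -0.0667 0 0 0 1; -0.0827 0.132 -0.0667 0 0 0 1; -0.0827 0.132 -0.0667 0 0 0 1; -0.0827 0.132 -0.0667 0 0 0 1; -0.0827 0.132 -0.0667 0 0 0 1"

```text
t: 26.98
tool_pos: [477.7, -28.2, 172.0]
ee_rot: [-0.0, 0.997, 0.082, 0.0]
ft_force: [0.1, -0.1, -0.4]
finger_gap: 0.2
finger_force: 0.0
```

```bash
python3 look.py w5; python3 - <<'E'
import cv2,numpy as np
d=np.load("pics/w5.npz");cv2.imwrite("pics/w5f.png",cv2.resize(d["pixels"],(768,576)))
E
```

```text
27.025 [477.61571387 -28.24829616 171.90811309]
[[(-29, 66), (31, 65)], [(30, 72), (-29, 71)], [(32, 68), (-28, 55)]]
marks pred [[ 61.17768126 105.13810364]
 [159.69322867 103.26123836]
 [260.48217552 103.78097446]
 [358.50801838 106.65663349]]
```

View pics/w5f.png

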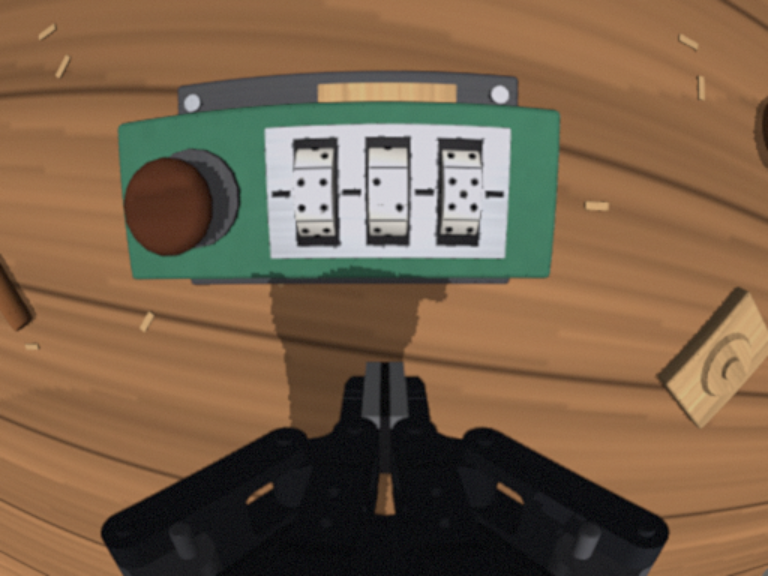

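The wheels show 4 at (314,194), 2 at (388,194) and 5 at (462,194), in line with the marks. The knob at (168,206) is back up and the arm is clear. Handing in.

```bash
python3 -c "
from workcell import env
print(env.job_done())"
```

```text
the job is handed in; nothing more can be done
None
```

The press is set to 4-2-5, each wheel within about 2° of square by the wrist camera. The plunger was then pushed to its stop (peak about 22 N) and sprang back with the number still showing; the job was handed in at about 27 s.

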